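Push the jammed plug out of the box-section tube

TASK

A red plug is stuck inside the short square aluminium tube on the plywood jig. Pick up the beech dowel and push the plug with it through the tube, out of the far end and into the jig's little tray, without touching the plug with the fingers. Then draw the dowel back out, lay it flat on the slab and let go of it.

Things in the scene. Friction and masses are not known exactly. Their poses are not given: they have to be found in the camera images.
- dowel: Plain pale beech dowel strip, 200 mm long (y axis), 20 wide, 17 thick (z up), 30 g, loose, lying flat on the slab to the robot's right, roughly along world y. Origin: centre of its underside. Beside it, 9 cm apart in any order, lie a thinner, shorter stirring stick with a dark end and a red pencil: not to be used.
- jig: Plywood jig (board 172 x 92 mm) fixed to the slab. Origin: on the slab below the exit end of its tube. x axis: the way to push, along the level tube to the tray, world +y within 20 degrees; z up. Board from x -66 to +106 mm. Open wooden tray beyond the exit: 96 mm long, 80 wide inside, floor 12 mm, wall tops 38 mm above the slab.
- entry (a point): Centre of the tube's open entry end, on the bore axis, 56 mm above the slab, at jig x -60 mm; axes as the jig's. Square aluminium tube 60 mm long, 40 outside, bore 34 (z 39 to 73). Roof: 12 mm slot at the entry; over the exit half a dark housing with brass cap, top 96 mm high; its sprung rubber shoe presses on the plug and needs no handling; when empty it hangs 3 mm into the bore.
- plug: Red painted block, 30 mm long (x, along the tube), 32 x 32 mm, 25 g, jammed in the tube 11 to 18 mm in from the entry. Origin: its centre; z up. The shoe's 5 N make it take 3 to 9 N to slide; it drops into the tray once pushed right out (dowel end 5 mm past the exit is enough) and may rest on any face.
Mind the look-alikes: they are no part of the job. Several things have the shape of the dowel; the one meant has the colours described above.

How it is judged (in metres and radians):
On the way, in this order (a step that is already met when the one before it is completed fails the run):
1. the dowel's end is in the entry of the tube while the plug is still inside (x of dowel in the frame of jig between -0.15 and -0.08 m and y of dowel in the frame of jig between -0.015 and 0.015 m and z of dowel in the frame of jig between 0.03 and 0.075 m and angle between the y axis of dowel and the x axis of jig, either way round below 0.25 rad and x of plug in the frame of jig below 0 m and z of plug in the frame of jig above 0.05 m), for 0.1 s.
2. the plug is out of the far end and in the tray (x of plug in the frame of jig between 0.012 and 0.1 m and y of plug in the frame of jig between -0.04 and 0.04 m and height (world z) of plug below 0.042 m), for 0.2 s.
At the end, for the whole second after the job is handed in: The plug lies in the jig's tray, its centre at least 12 mm past the tube's exit and less than 42 mm above the slab; the dowel is out of the tube and lies flat (within 7 degrees of level, origin less than 25 mm high) on the slab; both are at rest (all of step 2 and linear speed of each of dowel, plug below 0.02 m/s and height (world z) of dowel below 0.025 m and angle between dowel's own y axis and vertical above 1.45 rad); the robot touches nothing.
It fails at once if the fingers touch the plug (contact force between the fingers and plug above 0.5 N).
It also fails if it takes over 43 s, if anything falls off the work surface, if the arm or the gripper's body presses on something with over 40 N, if the wrist force passes 120 N, or if a joint passes its speed limit or range.

ROBOT

A 6-joint arm with a two-finger parallel gripper is mounted at the origin on the work surface; the furniture and walls round the work are solid. World frame = base frame: x ahead of the robot, y to its left, z up, the work surface at z = 0. Lengths are in m, angles in degrees, forces in N, time in s.
With the tool pointing down it reaches from about 0.325 to 0.85 m from the base axis. Payload 4.4 kg.
Tool frame: the origin (TCP) lies at the very end of the fingers, on their centre line; the grasp point (between the pads) lies 19 mm behind it; z points along the fingers, y is the line along which they close (so a half turn about z gives the same grasp; the last joint's range is limited). The gripper opens to 94 mm and grips with 3 to 60 N. Pads are 16 mm wide; open, the fingers measure 119 mm over their backs; the gripper's body (75 mm by 177 mm) begins 78 mm behind the grasp point.
Start: joints at [-74.169, 11.837, 88.321, -0, 79.842, -8.623], TCP at [0.238, -0.523, 0.167] pointing down, gripper open.
Joint ranges: [-156.59, 156.59], [-49.26, 127.26], [12.9, 141.05], [-63.56, 243.56], [4.71, 150.69], [-161.64, 161.64]. Speed limits (degrees/s): [159.86, 159.86, 180, 180, 180, 180].

INTERFACE

Orientations are given as a 3x3 rotation matrix whose columns are the frame's x, y, z axes.
In Python, from cell import telemetry, snapshot, get_calibration, ticket gives the robot as it stands.
- The arm moves only by the tool step_arm, never from a script. Its argument "motion" is a list of rows, each a list of 5 numbers: the shift along the tool's x, y, z in cm, then the turn about the tool's z in degrees, then the opening, from 0 (shut) to 1 (fully open). A call has 1 to 20 rows; each row is the pose to reach, as a shift and turn from the pose commanded when the call began, along the tool's axes at that moment; what a row does not reach only later rows make up. A row lasts 1/12 s, in which the tool goes at most 41.7 mm and 7.16 degrees, less where a joint would pass 70% of its speed; a pose out of reach is approached as far as the arm can. A call with a gripper value outside its range is refused whole. The fingers move at their own pace and stop on an object; "force" is the grip in N (left out, the last holds). Time passes only in rows, so rows that repeat a pose let the fingers close. It gives the time, the measured TCP pose, the force, the opening and the grip force at its end, in the units of the state.
- telemetry.observe(): the state, without advancing time (a new reading comes with each control period).
- snapshot(name): name is "scene" or "top"; returns the picture (420x560x3 uint8, blue, green, red); there is no depth.
- get_calibration(name): a dict with "fx", "fy", "cx", "cy" (pixels), "dist_coeffs" ([k1, k2, p1, p2, k3] as OpenCV has them; the pictures are not rectified), "T" (4x4, takes a point from camera to world coordinates). Camera axes: x right, y down, z forward; pixel columns grow to the right and rows downward; lengths in m; the calibration is good to about 2 mm. A picture is of the moment at which its call begins. get_calibration takes no time and is no camera call.
- ticket.job_done(): hands the job in; it is judged then, once.
The state is a dict: "clock": time; "joint_positions": joint angles; "dq": joint speeds; "tau": joint torques, N m; "position": TCP position; "eef_rot": TCP orientation; "wrist_force": force on the tool from outside, world axes, zero at the start; "wrist_torque": the same for the moment, N m; "finger_gap": finger opening in m; "gripper_force": force on a finger pad.
Only numpy, scipy, OpenCV 4.12 (cv2) and the standard library are available. Lean on these libraries where they do the work, as an engineer would, in place of code of your own. Each camera call takes 0.05 s, during which the arm holds its last target. There are 200 camera calls.

## Working session

There is one attempt and no reset: what is moved stays moved. The work goes in short steps, Python scripts to look and compute and a tool call to move; the robot and the scene stay as the last step left them, time stands still between calls to the robot, and variables do not carry over. Pictures are saved under pics/ and viewed, at most 10 in all, crops included, and the job is handed in when it is done.

Besides the shell and the picture viewer there is one more tool, called after "Call:" by a JSON object that holds its "name" and its "arguments". step_arm: Moves the arm, as the interface text tells. Its arguments: {"type":"object","properties":{"motion":{"type":"array"},"force":{"type":"number"}},"required":["motion"]}

```bash
mkdir -p pics; python3 - <<'E'
from cell import telemetry, snapshot, get_calibration
import cv2,numpy as np
for n in("scene","top"):
    cv2.imwrite(f"pics/{n}0.png",cv2.resize(snapshot(n),(784,588),interpolation=cv2.INTER_CUBIC))
    c=get_calibration(n);print(n,c['fx'],c['cx'],c['cy'],c['dist_coeffs'],np.round(c['T'],3).tolist())
s=telemetry.observe();print(s['clock'],s['position'],np.round(s['eef_rot'],3).tolist())
E
```

```text
scene 535.4143527693432 278.99445878957505 206.82162418015096 [-0.16204777  0.          0.          0.          0.        ] [[-0.9, -0.201, 0.388, 0.173], [-0.436, 0.38, -0.816, 0.664], [0.016, -0.903, -0.429, 0.465], [0.0, 0.0, 0.0, 1.0]]
top 518.0641439624943 279.515174619887 205.55348898946886 [-0.08247861  0.          0.          0.          0.        ] [[-0.023, -0.981, 0.193, 0.318], [-0.999, 0.028, 0.027, -0.098], [-0.032, -0.192, -0.981, 1.209], [0.0, 0.0, 0.0, 1.0]]
0.1 [ 0.23780207 -0.52264351  0.16562195] [[0.91, 0.414, -0.001], [0.414, -0.91, 0.002], [0.0, -0.002, -1.0]]
```

View pics/scene0.png

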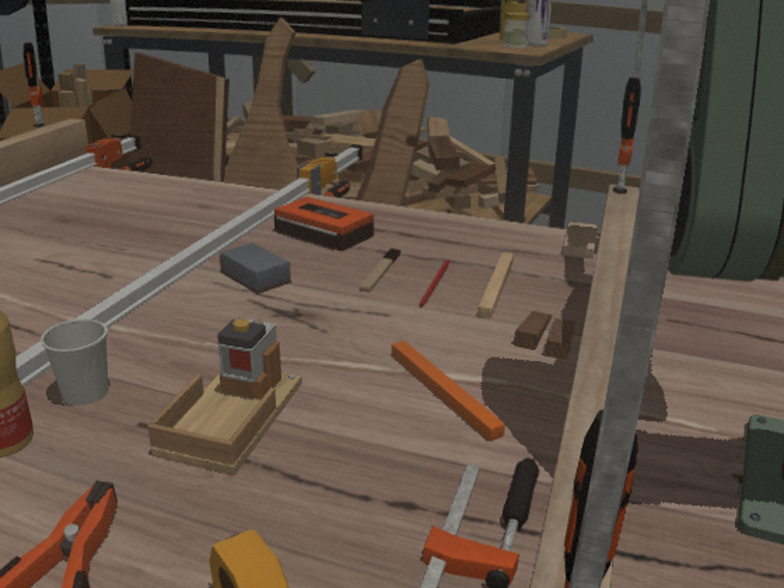

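View pics/top0.png

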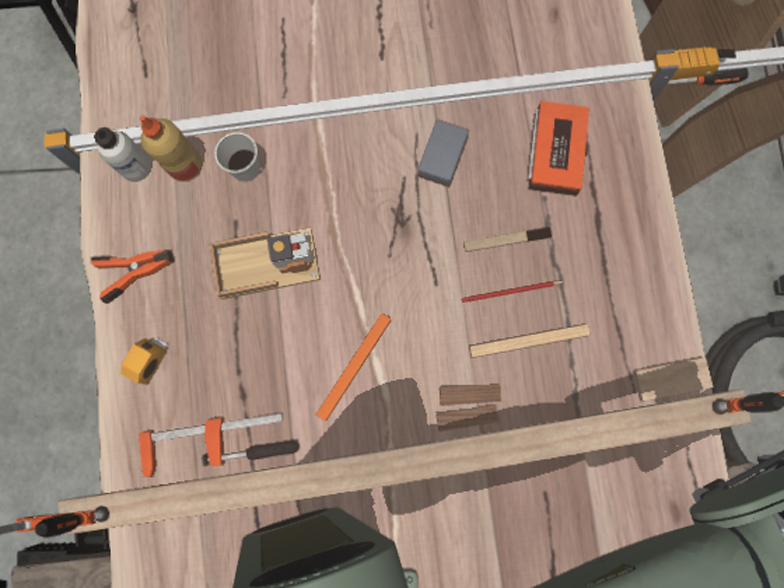

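The scene view shows the jig at about (235,390). The top view (scale 1.4) shows the jig at (265,262) with its tube at the right end, the pale dowel from (470,350) to (589,330), the pencil above it, and the orange look-alike at (353,367). I'll enlarge the jig and the dowel.

```bash
cat > h.py <<'E'
import cv2,numpy as np
from cell import telemetry, snapshot, get_calibration
def K(n):
    c=get_calibration(n);return np.array([[c['fx'],0,c['cx']],[0,c['fy'],c['cy']],[0,0,1]]),np.array(c['dist_coeffs'],float),np.array(c['T'])
def w(n,px,z):
    k,d,T=K(n);p=cv2.undistortPoints(np.array(px,float).reshape(-1,1,2),k,d)[:,0]
    r=np.c_[p,np.ones(len(p))]@T[:3,:3].T;o=T[:3,3]
    return o+r*((np.broadcast_to(z,len(p))-o[2])/r[:,2])[:,None]
def proj(n,P):
    k,d,T=K(n);R=T[:3,:3].T
    return cv2.projectPoints(np.array(P,float).reshape(-1,1,3),cv2.Rodrigues(R)[0],-R@T[:3,3],k,d)[0][:,0]
def crop(n,x0,y0,ww,hh,s,f,img=None):
    img=snapshot(n) if img is None else img
    cv2.imwrite(f,cv2.resize(img[y0:y0+hh,x0:x0+ww],None,fx=s,fy=s,interpolation=cv2.INTER_CUBIC))
E
python3 - <<'E'
from h import *
i=snapshot("top")
a=cv2.resize(i[155:220,145:235],None,fx=8,fy=8,interpolation=cv2.INTER_CUBIC) # 720x520
cv2.imwrite("pics/jig.png",a)
crop("top",325,220,110,45,7,"pics/dow.png",i)
E
```

```text
(no output)
```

View pics/jig.png

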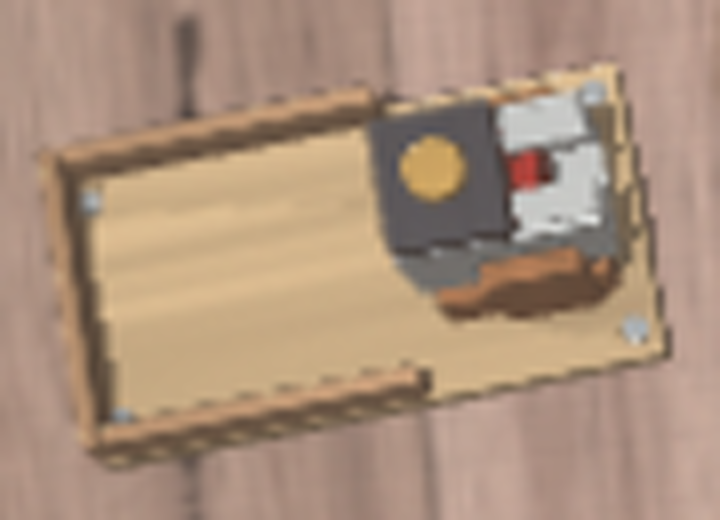

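View pics/dow.png

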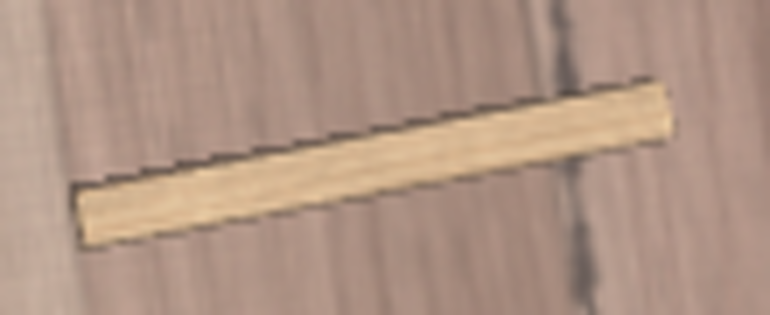

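```bash
python3 - <<'E'
from h import *
from scipy.optimize import least_squares
def px(p,x0,y0,s): return np.array([x0,y0])+(np.array(p,float)+.5)/s-.5
J=px([(618,66),(668,355),(45,155),(92,443),(112,465)],145,155,8)
M=np.array([(-66,-46,12),(-66,46,12),(106,-46,38),(106,46,38),(106,46,6)])/1e3
def T(q,M):
    c,s=np.cos(q[2]),np.sin(q[2]);return np.c_[q[0]+c*M[:,0]-s*M[:,1],q[1]+s*M[:,0]+c*M[:,1],M[:,2]]
f=lambda q:(proj("top",T(q,M))-J).ravel()
r=least_squares(f,[.5,.1,1.5]);print("jig",r.x,np.degrees(r.x[2]),np.round(r.fun,1))
print("entry",T(r.x,np.array([[-.06,0,.056]])))
R=np.array([(-60,-20,76),(-60,20,76),(-30,0,76)])/1e3
print("roof pix crop",((proj("top",T(r.x,R))-[145,155]+.5)*8-.5).round())
D=px([(72,187),(85,247),(672,137),(655,78)],325,220,7)
MD=np.array([(-10,100,17),(10,100,17),(10,-100,17),(-10,-100,17)])/1e3  # y axis along, x flipped irrelevant
MD[:,0]*=-1
g=lambda q:(proj("top",T(q,MD))-D).ravel()
d=least_squares(g,[.4,-.3,0.2]);print("dowel",d.x,np.degrees(d.x[2]),np.round(d.fun,1))
s=telemetry.observe();print(s['position'],np.degrees(np.arctan2(*s['eef_rot'][:2,1][::-1])))
for nm in("scene",):
  print(proj(nm,T(r.x,np.vstack([M,R])))*1.4)
E
```

```text
jig [0.6065707  0.12714702 1.73602272] 99.46677503777062 [ 0.7 -0.5  0.8  0.  -0.5 -0.8 -1.   0.8  0.1  0.4]
entry [[0.61643924 0.06796415 0.056     ]]
roof pix crop [[586.  91.]
 [609. 225.]
 [494. 178.]]
dowel [ 0.45784479 -0.29014818  0.1570641 ] 8.999110083074429 [-0.5  0.2 -0.6  0.1  0.3 -0.1  0.8 -0.1]
[ 0.23780526 -0.52274809  0.1657403 ] -65.54847263612578
[[229.47315384 361.87542257]
 [302.15508897 375.16741397]
 [146.09158388 425.18643   ]
 [230.68131198 444.40379741]
 [233.67979752 471.41170922]
 [243.21550527 318.97953867]
 [275.99386061 324.33749328]
 [247.46800117 334.05428363]]
```

The model fit agrees with the tube roof to about 1 px: the jig yaw is 99.5° and the dowel axis is at 99.0°. I'll move over the dowel, grasping 15 mm behind its centre.

Call:
{"name": "step_arm", "arguments": {"motion": [[2,-1,-3,-5,0.6],[5,-2,-3.5,-12,0.6],[9,-3.3,-3.5,-19,0.6],[13,-4.7,-3.5,-26,0.6],[17,-6.2,-3.5,-33,0.6],[21,-7.6,-3.5,-40,0.6],[25,-9,-3.5,-47,0.6],[28,-10.2,-3,-54,0.6],[29.2,-10.6,0,-61,0.6],[29.2,-10.6,3,-68,0.6],[29.2,-10.6,6,-74.5,0.6],[29.2,-10.6,9,-74.5,0.6],[29.2,-10.6,10,-74.5,0.6],[29.2,-10.6,10,-74.5,0.6],[29.2,-10.6,10,-74.5,0.6]], "force": 25}}

```text
clock: 1.4
position: [0.4599, -0.3062, 0.0669]
eef_rot: [[-0.155, 0.988, -0.0], [0.988, 0.155, 0.0], [0.0, -0.0, -1.0]]
wrist_force: [0.6, -0.3, 0.8]
finger_gap: 0.0569
gripper_force: 0.0
```

```bash
python3 - <<'E'
from h import *
s=telemetry.observe();print(s['clock'],s['position'],np.round(s['eef_rot'],4).tolist(),s['finger_gap'])
a=snapshot("scene")[130:270,230:430];b=snapshot("top")[190:290,310:450]
a=cv2.resize(a,(600,420),interpolation=cv2.INTER_CUBIC)
cv2.imwrite("pics/near.png",a)
E
```

```text
1.4 [ 0.45993381 -0.30617982  0.06686507] [[-0.1552, 0.9879, -0.0004], [0.9879, 0.1552, 0.0004], [0.0004, -0.0003, -1.0]] 0.056938115081239755
```

View pics/near.png

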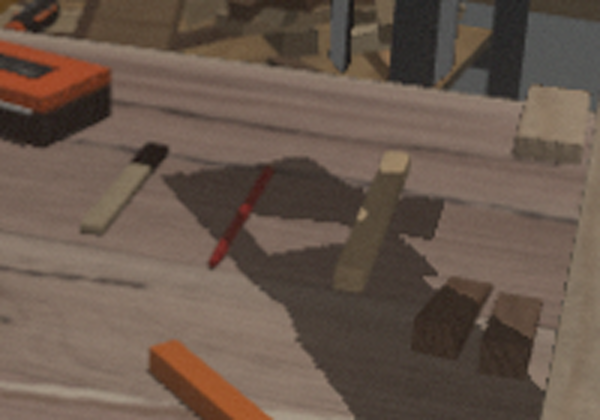

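The crop shows the dowel at (372,220), in the gripper's shadow, but the fingers aren't clear. I'll check where the TCP should project and look at the whole frame.

```bash
python3 - <<'E'
from h import *
s=telemetry.observe()
for n in("scene","top"):
    i=snapshot(n);print(n,proj(n,[s['position'],s['position']+[0,0,.1]]))
    cv2.imwrite(f"pics/{n}1.png",i)
a=np.hstack([cv2.imread("pics/scene1.png")[:,160:],cv2.imread("pics/top1.png")[100:,200:].copy() if 0 else cv2.imread("pics/top1.png")[:,160:560]])
cv2.imwrite("pics/both1.png",a)
E
```

```text
scene [[357.545038   172.18672535]
 [361.35088944 124.35055936]]
top [[389.16202381 238.05763582]
 [397.85059387 231.60748418]]
```

View pics/both1.png

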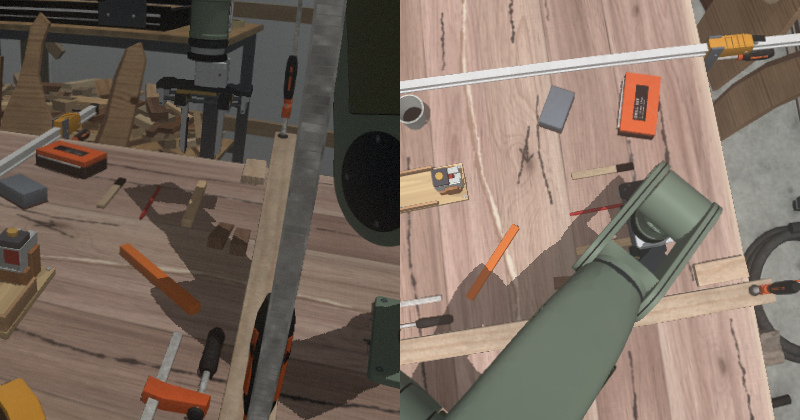

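The full frame shows finger tips near scene px (343,152) and (380,155), while the TCP projects to (357,172). I'll zoom in with the expected tips marked.

```bash
python3 - <<'E'
from h import *
s=telemetry.observe();p=s['position'];R=s['eef_rot'];y=R[:,1]
i=cv2.imread("pics/scene1.png")[70:230,290:430];i=cv2.resize(i,None,fx=3.75,fy=3.75,interpolation=cv2.INTER_CUBIC)
i=cv2.convertScaleAbs(i,alpha=2,beta=10)
P=[p+y*.0285,p-y*.0285,p+y*.0285+[0,0,.05],p-y*.0285+[0,0,.05]]
a=np.array([.15706]);c,sn=np.cos(.15706),np.sin(.15706)
for x_,y_ in((-.01,.1),(.01,.1),(-.01,-.1),(.01,-.1)): P.append([.45784+c*x_-sn*y_,-.29015+sn*x_+c*y_,.017])
for q in proj("scene",P):
    u=((q-[290,70]+.5)*3.75).astype(int);cv2.circle(i,tuple(int(v) for v in u),3,(0,255,0),1);print(u)
cv2.imwrite("pics/tips.png",i)
E
```

```text
[203 378]
[307 391]
[209 290]
[315 303]
[230 568]
[190 562]
[289 420]
[255 416]
```

View pics/tips.png

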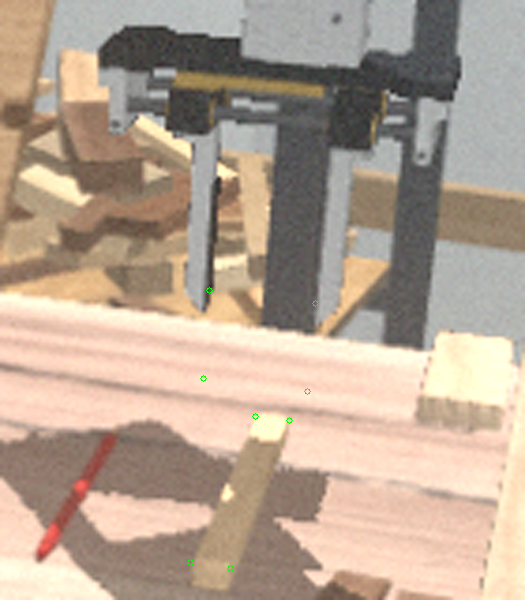

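The dowel marks match the picture, but the real finger tips, at about (207,308) and (322,320) in the crop, look roughly 40 mm higher than the reported TCP. I'll lower a little (safe either way) and compare again.

Call:
{"name": "step_arm", "arguments": {"motion": [[0,0,1,0,0.6],[0,0,2,0,0.6],[0,0,2.5,0,0.6],[0,0,2.5,0,0.6],[0,0,2.5,0,0.6]]}}

```text
clock: 2.02
position: [0.4593, -0.3055, 0.0407]
eef_rot: [[-0.156, 0.988, -0.001], [0.988, 0.156, 0.001], [0.002, -0.001, -1.0]]
wrist_force: [0.3, -0.4, 0.6]
finger_gap: 0.0566
gripper_force: 0.0
```

```bash
python3 - <<'E'
from h import *
s=telemetry.observe();p=s['position'];y=s['eef_rot'][:,1];print(s['clock'],p,s['joint_positions'],s['wrist_force'])
i=snapshot("scene");cv2.imwrite("pics/scene2.png",i)
i=i[110:210,310:430];i=cv2.convertScaleAbs(cv2.resize(i,None,fx=5,fy=5,interpolation=cv2.INTER_CUBIC),alpha=2,beta=10)
P=[p+y*.0285,p-y*.0285,p+y*.0285+[0,0,.04],p-y*.0285+[0,0,.04]]
for q in proj("scene",P):
    u=((q-[310,110]+.5)*5).astype(int);cv2.circle(i,tuple(int(v) for v in u),3,(0,255,0),1);print(u)
cv2.imwrite("pics/tips2.png",i)
E
```

```text
2.0167 [ 0.45927829 -0.30547016  0.04065957] [-4.26185518e+01  1.69565232e+01  9.80715095e+01 -8.04437444e-04
  6.50872543e+01 -5.15710080e+01] [ 0.26688578 -0.44232997  0.59823413]
[169 371]
[307 389]
[175 280]
[316 297]
```

View pics/tips2.png

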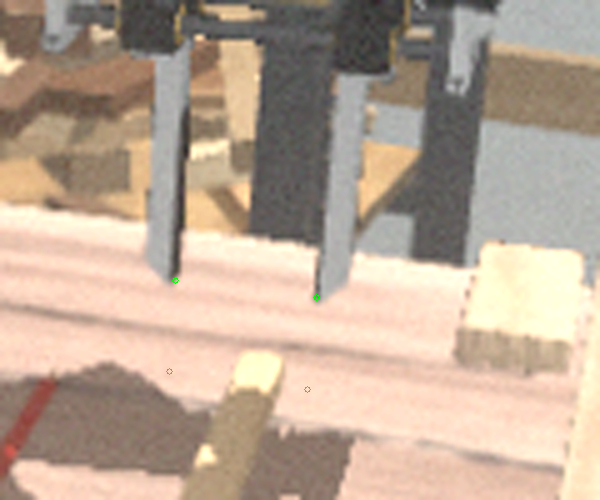

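The tips sit exactly on the marks placed 40 mm above the reported TCP, (175,281) and (317,298), and their spacing fits that depth. The reported TCP therefore seems about 40 mm too low. I'll test by contact: go to a reported z of 0.005 and close gently.

Call:
{"name": "step_arm", "arguments": {"motion": [[0,0,1,0,0.6],[0,0,2,0,0.6],[0,0,3,0,0.6],[0,0,3.5,0,0.6],[0,0,3.5,0,0.6],[0,0,3.5,0,0.3],[0,0,3.5,0,0.05],[0,0,3.5,0,0.05],[0,0,3.5,0,0.05],[0,0,3.5,0,0.05]], "force": 5}}

```text
clock: 2.9
position: [0.4603, -0.3064, 0.0071]
eef_rot: [[-0.156, 0.988, 0.001], [0.988, 0.156, -0.001], [-0.001, 0.001, -1.0]]
wrist_force: [0.7, 0.3, 0.0]
finger_gap: 0.0262
gripper_force: 0.0
```

Call:
{"name": "step_arm", "arguments": {"motion": [[0,0,0,0,0.05],[0,0,0,0,0.05],[0,0,0,0,0.05],[0,0,0,0,0.05]]}}

```text
clock: 3.23
position: [0.46, -0.3061, 0.0067]
eef_rot: [[-0.156, 0.988, 0.0], [0.988, 0.156, -0.0], [-0.0, 0.0, -1.0]]
wrist_force: [0.4, -0.3, -0.6]
finger_gap: 0.0046
gripper_force: 0.0
```

The gap of 4.6 mm with no contact confirms the tips are above the dowel, so true tip z is about 40 mm above the reported value. I'll reopen and go down until near the slab.

Call:
{"name": "step_arm", "arguments": {"motion": [[0,0,0,0,0.55],[0,0,0,0,0.55],[0,0,0,0,0.55],[0,0,0,0,0.55],[0,0,0,0,0.55],[0,0,0,0,0.55],[0,0,0,0,0.55],[0,0,0,0,0.55],[0,0,1,0,0.55],[0,0,2,0,0.55],[0,0,3,0,0.55],[0,0,3.4,0,0.55],[0,0,3.7,0,0.55],[0,0,3.9,0,0.55],[0,0,3.9,0,0.55],[0,0,3.9,0,0.55]]}}

```text
clock: 4.57
position: [0.4601, -0.3062, -0.0323]
eef_rot: [[-0.156, 0.988, 0.0], [0.988, 0.156, -0.0], [-0.0, 0.0, -1.0]]
wrist_force: [0.3, 0.2, 0.2]
finger_gap: 0.0518
gripper_force: 0.0
```

```bash
python3 - <<'E'
from h import *
s=telemetry.observe();p=s['position'];y=s['eef_rot'][:,1];g=s['finger_gap']/2;print(s['clock'],p,s['wrist_force'],g)
i=snapshot("scene");cv2.imwrite("pics/scene3.png",i)
i=i[130:230,310:430];i=cv2.convertScaleAbs(cv2.resize(i,None,fx=6,fy=6,interpolation=cv2.INTER_CUBIC),alpha=2,beta=10)
for q in proj("scene",[p+y*g+[0,0,.04],p-y*g+[0,0,.04]]):
    u=((q-[310,130]+.5)*6).astype(int);cv2.circle(i,tuple(int(v) for v in u),3,(0,255,0),1);print(u)
cv2.imwrite("pics/tips3.png",i)
E
```

```text
4.5667 [ 0.46009114 -0.30621842 -0.03228052] [0.26472773 0.23167034 0.15889517] 0.025876899516574247
[202 413]
[351 434]
```

View pics/tips3.png

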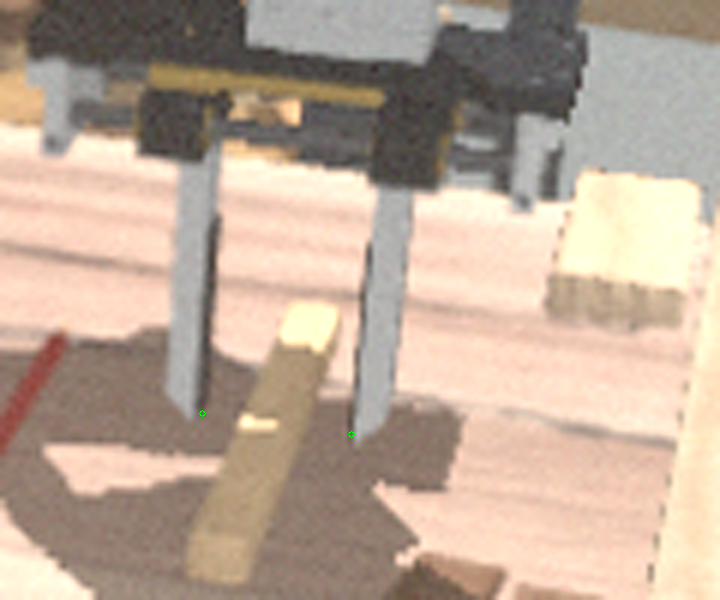

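The fingers straddle the dowel with their tips a few mm above the slab, at (198,415) and (358,438). I'll go 3 mm lower and close.

Call:
{"name": "step_arm", "arguments": {"motion": [[0,0,0.15,0,0.55],[0,0,0.3,0,0.4],[0,0,0.3,0,0.1],[0,0,0.3,0,0.1],[0,0,0.3,0,0.1],[0,0,0.3,0,0.1],[0,0,0.3,0,0.1],[0,0,0.3,0,0.1],[0,0,0.3,0,0.1],[0,0,0.3,0,0.1],[0,0,0.3,0,0.1],[0,0,0.3,0,0.1]], "force": 25}}

```text
clock: 5.62
position: [0.46, -0.3061, -0.0353]
eef_rot: [[-0.156, 0.988, 0.0], [0.988, 0.156, -0.0], [-0.0, 0.0, -1.0]]
wrist_force: [-0.3, 0.8, 0.6]
finger_gap: 0.0186
gripper_force: 25.0
```

The dowel is gripped, with its underside at reported TCP z −0.035. I'll lift it and move to a point about 3 cm in front of the entry, on the bore axis.

Call:
{"name": "step_arm", "arguments": {"motion": [[0,0,-1,0,0.1],[0,0,-3,0,0.1],[0,0,-5.5,0,0.1],[0,0,-8,0,0.1],[1,1.1,-10,0,0.1],[3,3.2,-11,0,0.1],[5,5.4,-11,0,0.1],[7.5,8.1,-11,-0.5,0.1],[10,10.8,-11,-0.5,0.1],[12.5,13.4,-11,-0.5,0.1],[15,16.1,-11,-0.5,0.1],[17,18.3,-10,-0.5,0.1],[18.9,20.3,-9,-0.5,0.1],[19.6,21.1,-8,-0.5,0.1],[19.9,21.4,-6.5,-0.5,0.1],[19.9,21.4,-5,-0.5,0.1],[19.9,21.4,-4.7,-0.5,0.1],[19.9,21.4,-4.7,-0.5,0.1],[19.9,21.4,-4.7,-0.5,0.1]]}}

```text
clock: 7.2
position: [0.6396, -0.0773, 0.0115]
eef_rot: [[-0.163, 0.987, -0.001], [0.987, 0.163, -0.0], [0.0, -0.001, -1.0]]
wrist_force: [0.8, -0.1, -0.4]
finger_gap: 0.0184
gripper_force: 25.0
```

```bash
cat > jig.py <<'E'
from h import *
q=[.60657,.12715,1.73602];c,sn=np.cos(q[2]),np.sin(q[2])
def inj(p): d=np.array(p[:2])-q[:2];return c*d[0]+sn*d[1],-sn*d[0]+c*d[1]
s=telemetry.observe();p=s['position'];R=s['eef_rot']
print(s['clock'],p,"tcp in jig",np.round(inj(p),4),"yaw x",np.degrees(np.arctan2(R[1,0],R[0,0])),s['wrist_force'],s['finger_gap'])
E
python3 - <<'E'
from jig import *
a=snapshot("top");b=snapshot("scene")
A=cv2.resize(a[155:235,170:350],None,fx=4.4,fy=4.4,interpolation=cv2.INTER_CUBIC)[:, :792]
# predicted dowel top-face corners
t=p+[0,0,.0353+.017]; u=R[:,0]; v=R[:,1]
B=cv2.resize(b[190:270,130:290],(792-0,int(80*4.95)),interpolation=cv2.INTER_CUBIC)
P=[t+u*(.016+e)+v*f for e in(.1,-.1) for f in(.01,-.01)]
for img,n,o,k in((A,"top",[170,155],4.4),(B,"scene",[130,190],4.95)):
    for z in proj(n,P):
        w_=((z-o+.5)*k).astype(int);cv2.circle(img,tuple(int(g) for g in w_),3,(0,255,0),1)
B=B[:248]
cv2.imwrite("pics/pre.png",np.vstack([A[:, :792],B]));print(A.shape,B.shape)
E
```

```text
7.2 [ 0.63962378 -0.07734556  0.01145896] tcp in jig [-0.2071  0.001 ] yaw x 99.36718871335427 [ 0.80423865 -0.08974023 -0.41438559] 0.018364394737565907
(352, 792, 3) (248, 792, 3)
```

View pics/pre.png

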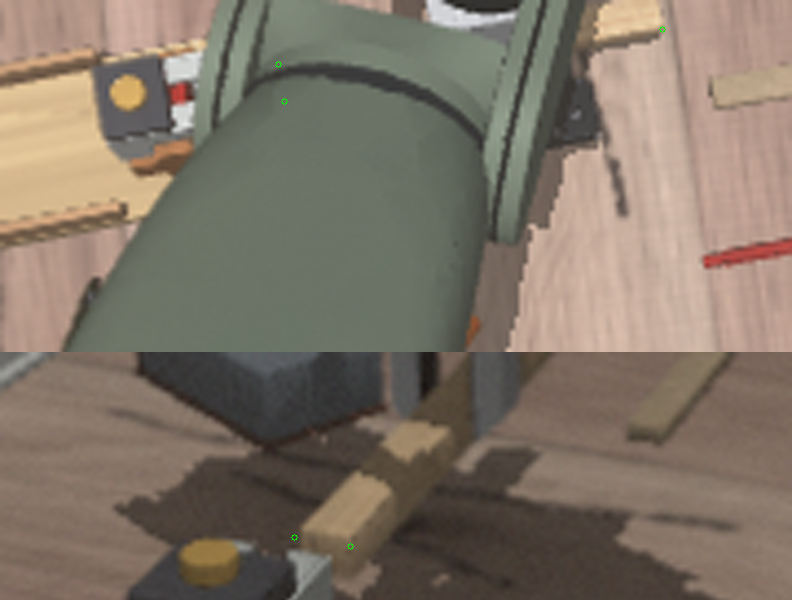

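The last picture shows the dowel's front end at about (302,528) to (358,548), against predictions of (295,537) and (350,546). It sits laterally right to 1–2 mm and perhaps 5 mm further back than expected. I'll insert it into the entry.

Call:
{"name": "step_arm", "arguments": {"motion": [[0.5,0.1,0,0,0.1],[1,0.1,0,0,0.1],[1.5,0.1,0,0,0.1],[2,0.1,0,0,0.1],[2.5,0.1,0,0,0.1],[3,0.1,0,0,0.1],[3.4,0.1,0,0,0.1],[3.8,0.1,0,0,0.1],[4.2,0.1,0,0,0.1],[4.4,0.1,0,0,0.1],[4.4,0.1,0,0,0.1],[4.4,0.1,0,0,0.1]], "force": 35}}

```text
clock: 8.3
position: [0.6341, -0.0326, 0.0116]
eef_rot: [[-0.164, 0.986, 0.0], [0.986, 0.164, -0.0], [-0.0, -0.0, -1.0]]
wrist_force: [-0.5, 0.6, 0.5]
finger_gap: 0.0188
gripper_force: 35.0
```

Call:
{"name": "step_arm", "arguments": {"motion": [[0.3,0,0,0,0.1],[0.6,0,0,0,0.1],[0.9,0,0,0,0.1],[1.2,0,0,0,0.1],[1.5,0,0,0,0.1],[1.8,0,0,0,0.1],[2.1,0,0,0,0.1]], "force": 35}}

```text
clock: 8.88
position: [0.6316, -0.0143, 0.0122]
eef_rot: [[-0.164, 0.986, 0.002], [0.986, 0.164, -0.004], [-0.004, 0.001, -1.0]]
wrist_force: [0.5, -6.1, -0.3]
finger_gap: 0.0189
gripper_force: 35.0
```

About 6 N of resistance along the axis means the plug is sliding. I'll keep pushing through the exit.

Call:
{"name": "step_arm", "arguments": {"motion": [[0.4,0,0,0,0.1],[0.8,0,0,0,0.1],[1.2,0,0,0,0.1],[1.6,0,0,0,0.1],[2.0,0,0,0,0.1],[2.4,0,0,0,0.1],[2.8,0,0,0,0.1],[3.2,0,0,0,0.1],[3.6,0,0,0,0.1],[4.0,0,0,0,0.1],[4.0,0,0,0,0.1],[4.0,0,0,0,0.1],[4.0,0,0,0,0.1]]}}

```text
clock: 9.97
position: [0.6241, 0.0277, 0.0116]
eef_rot: [[-0.165, 0.986, -0.0], [0.986, 0.165, 0.0], [0.0, -0.0, -1.0]]
wrist_force: [-0.6, 0.1, -0.3]
finger_gap: 0.0186
gripper_force: 35.0
```

```bash
python3 - <<'E'
from jig import *
# red pixels in both views, around the tray
for n in("scene","top"):
    i=snapshot(n);cv2.imwrite(f"pics/{n}_push.png",i);f=i.astype(int);m=((f[...,2]>90)&(f[...,1]<60)&(f[...,0]<60)) if n=="top" else ((f[...,2]>60)&(f[...,2]>2.5*f[...,1])&(f[...,2]>2.5*f[...,0]))
    x0,y0,x1,y1=(100,220,220,340) if n=="scene" else (145,155,235,220)
    r=np.argwhere(m[y0:y1,x0:x1])[:,::-1]+[x0,y0]
    if len(r): print(n,len(r),r.mean(0),r.min(0),r.max(0),"jig",inj(w(n,[r.mean(0)],.03)[0]))
# where a plug in the tray should show: on floor just past exit / still in tube
for X in(.02,.04,.06):
    P=[[q[0]+c*X,q[1]+sn*X,.03]];print(X,proj("scene",P),proj("top",P))
E
```

```text
9.9667 [0.6240692  0.02773292 0.01162492] tcp in jig [-0.1009 -0.0009] yaw x 99.46908711625345 [-0.58591383  0.05805097 -0.29943165] 0.018588755783665936
scene 291 [157.25773196 282.92783505] [143 275] [170 305] jig (np.float64(0.025976356539153447), np.float64(-0.007860568805432015))
0.02 [[163.9426526  281.75138825]] [[188.83921801 185.58858115]]
0.04 [[157.55049101 289.03877154]] [[180.5469255 187.2005362]]
0.06 [[150.89680199 296.63156517]] [[172.26586423 188.8120061 ]]
```

The resistance is gone and the red blob shows in the tray at jig x of about 0.03. I'll draw back, and work out the clear spot for laying the dowel down.

Call:
{"name": "step_arm", "arguments": {"motion": [[-0.7,0,0,0,0.1],[-1.6,0,0,0,0.1],[-2.6,0,0,0,0.1],[-3.6,0,0,0,0.1],[-4.6,0,0,0,0.1],[-5.6,0,0,0,0.1],[-6.6,0,0,0,0.1],[-7.6,0,0,0,0.1],[-8.6,0,0,0,0.1],[-9.6,0,0,0,0.1],[-10.8,0,0,0,0.1],[-12,0,0,0,0.1],[-12.5,0,0,0,0.1],[-12.5,0,0,0,0.1]]}}

```text
clock: 11.23
position: [0.645, -0.0975, 0.0118]
eef_rot: [[-0.162, 0.987, 0.001], [0.987, 0.162, -0.0], [-0.0, 0.0, -1.0]]
wrist_force: [-0.2, -0.5, -0.8]
finger_gap: 0.0189
gripper_force: 35.0
```

```bash
python3 - <<'E'
from jig import *
for nm,u in dict(stickL=(465,247),stickR=(551,233),penL=(462,299),block=(428,183),blockR=(450,187),orangeT=(389,316),orangeB=(318,417)).items():
    print(nm,w("top",[np.array(u)/1.4],0.01)[0].round(3))
i=snapshot("scene");f=i.astype(int);m=((f[...,2]>60)&(f[...,2]>2.5*f[...,1])&(f[...,2]>2.5*f[...,0]))
r=np.argwhere(m[220:340,100:220])[:,::-1]+[100,220];print(len(r),r.mean(0),r.min(0),r.max(0))
# best-fitting plug centre: compare bbox with projected cubes
from itertools import product
for z in(.028,.056):
  for X in(.018,.025,.032,.04):
    P=[[q[0]+c*(X+a)-sn*b,q[1]+sn*(X+a)+c*b,z+d] for a in(-.015,.015) for b in(-.016,.016) for d in(-.016,.016)]
    g=proj("scene",P);print(z,X,g.min(0).round(),g.max(0).round())
E
```

```text
11.2333 [ 0.64501341 -0.09746022  0.01175476] tcp in jig [-0.2279 -0.001 ] yaw x 99.351695025879 [-0.18664636 -0.54342201 -0.78255301] 0.018854780658966522
stickL [ 0.62  -0.192  0.01 ]
stickR [ 0.64 -0.34  0.01]
penL [ 0.531 -0.183  0.01 ]
block [ 0.736 -0.133  0.01 ]
blockR [ 0.728 -0.171  0.01 ]
orangeT [ 0.505 -0.06   0.01 ]
orangeB [0.341 0.06  0.01 ]
273 [157.04029304 282.6996337 ] [143 275] [170 303]
0.028 0.018 [149. 266.] [180. 299.]
0.028 0.025 [147. 268.] [178. 301.]
0.028 0.032 [144. 271.] [176. 304.]
0.028 0.04 [142. 274.] [173. 307.]
0.056 0.018 [147. 250.] [178. 283.]
0.056 0.025 [145. 252.] [176. 285.]
0.056 0.032 [142. 254.] [174. 288.]
0.056 0.04 [140. 257.] [172. 291.]
```

The plug's outline fits it lying in the tray at x of about 0.035–0.04, z of about 0.028. The slab right under the dowel is clear, so I'll lower it here.

Call:
{"name": "step_arm", "arguments": {"motion": [[0,0,0.8,0,0.1],[0,0,1.8,0,0.1],[0,0,2.8,0,0.1],[0,0,3.6,0,0.1],[0,0,4.1,0,0.1],[0,0,4.4,0,0.1],[0,0,4.6,0,0.1],[0,0,4.6,0,0.1],[0,0,4.6,0,0.1]]}}

```text
clock: 12.03
position: [0.6451, -0.0958, -0.034]
eef_rot: [[-0.164, 0.986, 0.001], [0.986, 0.164, -0.0], [-0.0, 0.001, -1.0]]
wrist_force: [0.4, -0.7, -0.8]
finger_gap: 0.0191
gripper_force: 35.0
```

Lowering the last 1 mm, then opening and lifting clear.

Call:
{"name": "step_arm", "arguments": {"motion": [[0,0,0.1,0,0.1],[0,0,0.1,0,0.1],[0,0,0.1,0,0.5],[0,0,0.1,0,0.5],[0,0,0.1,0,0.5],[0,0,0.1,0,0.5],[0,0,0.1,0,0.5],[0,0,0.1,0,0.5],[0,0,-0.4,0,0.5],[0,0,-1.5,0,0.5],[0,0,-3.5,0,0.5],[0,0,-6,0,0.5],[0,0,-9,0,0.5],[0,0,-12,0,0.5],[0,0,-12,0,0.5],[0,0,-12,0,0.5],[0,0,-12,0,0.5],[0,0,-12,0,0.5]]}}

```text
clock: 13.53
position: [0.6432, -0.0953, 0.084]
eef_rot: [[-0.164, 0.986, -0.003], [0.986, 0.164, 0.001], [0.001, -0.003, -1.0]]
wrist_force: [0.3, -0.6, -0.4]
finger_gap: 0.0472
gripper_force: 0.0
```

```bash
python3 - <<'E'
from jig import *
i=snapshot("scene");cv2.imwrite("pics/scene_end.png",i);f=i.astype(int)
m=((f[...,2]>60)&(f[...,2]>2.5*f[...,1])&(f[...,2]>2.5*f[...,0]))
r=np.argwhere(m[220:340,100:220])[:,::-1]+[100,220];print("plug",len(r),r.mean(0),r.min(0),r.max(0))
# did the dowel stay? difference between carried image and now; mark predicted outline on slab
t=np.array([.6451,-.0958,.017]);u=np.array([c,sn,0]);v=np.array([-sn,c,0])
P=[t+u*(.016+e)+v*g for e,g in((.1,.01),(.1,-.01),(-.1,-.01),(-.1,.01))];pp=proj("scene",P);print(pp.round())
mask=np.zeros(i.shape[:2],np.uint8);cv2.fillConvexPoly(mask,pp.astype(np.int32),1)
old=cv2.imread("pics/scene0.png");old=cv2.resize(old,(560,420))
print("inside now BGR",cv2.mean(i,mask)[:3],"before",cv2.mean(old,mask)[:3])
E
```

```text
13.5333 [ 0.64315004 -0.09531016  0.08396805] tcp in jig [-0.2254  0.0005] yaw x 99.45368616513062 [ 0.25832928 -0.57858225 -0.41304415] 0.04717966175758038
plug 275 [156.76727273 282.40363636] [143 275] [171 303]
[[205. 248.]
 [194. 246.]
 [236. 199.]
 [245. 201.]]
inside now BGR (76.09951845906902, 96.32423756019261, 113.52808988764045) before (86.95184590690208, 98.63563402889245, 115.70144462279293)
```

The colour under the predicted outline turned yellower, as a beech strip in shadow would. I'll confirm its outline numerically.

```bash
python3 - <<'E'
from jig import *
i=cv2.GaussianBlur(cv2.imread("pics/scene_end.png"),(3,3),0).astype(float)
m=((i[...,0]/(i[...,2]+1)<.68)).astype(np.uint8);m[:, :185]=0
n,l,st,ce=cv2.connectedComponentsWithStats(cv2.morphologyEx(m,cv2.MORPH_CLOSE,np.ones((3,3))))
for k in range(1,n):
    if st[k,4]>150 and 180<ce[k][1]<260 and ce[k][0]<270:
        b=cv2.boxPoints(cv2.minAreaRect(np.argwhere(l==k)[:,::-1].astype(np.float32)));print(st[k],b.round().tolist());print(w("scene",b,.01).round(3))
E
```

```text
13.5833 [ 0.64299146 -0.09526569  0.08357208] tcp in jig [-0.2254  0.0007] yaw x 99.45535613015484 [0.00843538 0.05417149 0.57588501] 0.047071504896562595
[ 185  199   60  115 1805] [[165.0, 304.0], [216.0, 188.0], [246.0, 201.0], [195.0, 317.0]]
[[ 0.587  0.17   0.01 ]
 [ 0.743 -0.22   0.01 ]
 [ 0.655 -0.192  0.01 ]
 [ 0.532  0.175  0.01 ]]
```

The strip's far end sits at (236–245, 199–201), exactly where a dowel flat on the slab should show, and the gripper is open and clear. I'm handing in.

```bash
python3 -c "
from cell import ticket
print(ticket.job_done())"
```

```text
the job is handed in; nothing more can be done
None
```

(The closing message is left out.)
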